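Free the dividing head and hold it on its third stop

ROBOT

A 6-joint arm with a two-finger parallel gripper is mounted at the origin on the work surface. World frame = base frame: x ahead of the robot, y to its left, z up, the work surface at z = 0. Lengths are in m, angles in rad, forces in N, time in s.
With the tool pointing down it reaches from about 0.35 to 0.775 m from the base axis. Payload 5.5 kg.
Tool frame: the origin (TCP) lies between the finger pads; the fingertips stand 8 mm ahead of it and the grasp point (between the pads) lies 11 mm behind it; z points along the fingers, y is the line along which they close (so a half turn about z gives the same grasp; the last joint's range is limited). The gripper opens to 85 mm and grips with 20 to 120 N. Pads are 22 mm wide; open, the fingers measure 114 mm over their backs; the gripper's body (76 mm by 85 mm) begins 54 mm behind the grasp point. The pads swing forward as they close: fully open they stand 13 mm farther back than shut.
Start: joints at [1.113, 0.313, 0.046, 1.304, 0, 1.431], TCP at [0.18, 0.546, 0.206] pointing down, gripper open.
Joint ranges: [-2.76, 2.76], [-0.86, 1.69], [-1.03, 1.26], [-2.2, 2.34], [-1.47, 1.5], [-3.14, 3.14]. Speed limits (rad/s): [2.57, 2.57, 3.14, 3.14, 3.14, 3.14].

INTERFACE

Orientations are given as a unit quaternion [w, x, y, z].
In Python, from workcell import status, vision, job gives the robot as it stands. The module is installed in compiled form; this text tells all that it offers.
- The arm moves only by the tool apply_moves, never from a script. Its argument "moves" is one flat list of numbers, 6 for each row, row after row: the shift along the world's x, y, z in units of 25 mm (1.0 is 25 mm), then the turn, a rotation vector about the world's x, y, z in rad. In form: [x, y, z, rx, ry, rz, x, y, z, rx, ry, rz, ...]. A call has 1 to 20 rows; each row is the pose to reach, as a shift and turn from the pose commanded when the call began; what a row does not reach only later rows make up. A row lasts 1/12 s, in which the tool goes at most 41.7 mm and 7.16 degrees, less where a joint would pass 70% of its speed; a pose out of reach is approached as far as the arm can. A call with a gripper value outside its range is refused whole. "claw" is the opening in per cent of the stroke, from 0 (shut) to 100 (fully open), set as the call begins (left out, the last holds). The fingers move at their own pace and stop on an object; "newtons" is the grip in N (left out, the last holds). Time passes only in rows, so rows that repeat a pose let the fingers close. It gives the time, the measured TCP pose, the force, the opening and the grip force at its end, in the units of the state.
- status.get_state(): the state, without advancing time (a new reading comes with each control period).
- vision.read_camera(name): name is "side" or "top" or "wrist"; returns a dict with "image" (480x640x3 uint8, blue, green, red), "camera_matrix" (3x3 intrinsics, pixels), "camera_from_world" (4x4, takes a point from world to camera coordinates). Camera axes: x right, y down, z forward; pixel columns grow to the right and rows downward; lengths in m; the calibration is good to about 2 mm. A picture is of the moment at which its call begins. There is no depth.
- job.hand_in(): hands the job in; it is judged then, once.
The state is a dict: "clock": time; "joint_pos": joint angles; "qvel": joint speeds; "tau": joint torques, N m; "tcp_pos": TCP position; "orientation": TCP orientation; "wrist_force": force on the tool from outside, world axes, zero at the start; "ft_torque": the same for the moment, N m; "finger_gap": finger opening in m; "grip_force": force on a finger pad.
Only numpy, scipy, OpenCV 4.12 (cv2) and the standard library are available. Lean on these libraries where they do the work, as an engineer would, in place of code of your own. Each camera call takes 0.05 s, during which the arm holds its last target. There are 200 camera calls.

TASK

A wound spool of copper wire has been parked over the red grip of the dividing head. Slide it up off the grip and set it down flat inside the wooden tray, without dropping it; then take hold of the red grip and turn it clockwise (seen from above), counting the clicks, until it sits in its third stop, and never let it run on into the fourth. The grip springs back if let go, so finish while still holding it, steady, in the third stop; leave the glue bottle, the bridge and the tin where they are.

Things in the scene. Friction and masses are not known exactly. Their poses are not given: they have to be found in the camera images.
- head: Dividing head fixed to the bench: blue plate 110 x 110 x 12 mm under a round aluminium housing 100 mm wide, top 34 mm above the bench. Origin: centre of its underside, z up, on the knob's axis. On it turns a dark disc (76 mm wide, top at 42 mm) with an orange pointer, which is at the head's -x side at joint 0. Five black ticks on the housing's rim mark the five stops.
- grip: Red grip of the indexing knob, an upright flat bar on the turning disc: 24 mm (its x) by 12 mm (its y), 56 mm tall (42 to 98 mm above the bench). Origin: centre of its foot, on the knob's axis. It turns with the knob: its yaw is the head's yaw minus the joint value. Pinch it from above across the 12 mm side.
- grip_mid (a point): Point on the knob's axis 36 mm above the grip's foot (78 mm above the bench), a good height to pinch the grip at.
- knob (a joint): Knob angle, rad, grows clockwise seen from above, range 0 to 1.9; starts at 0 to 0.25. Stops (notches) at 0.6, 0.9, third 1.2, 1.5, 1.8; a ridge, felt as a click, lies 0.15 before each. A spring pulls it back towards 0.12 with 0.2 Nm per rad; friction 0.04 Nm; ridges add 0.08 Nm going up, give 0.06 Nm going down: 0.3 Nm at most up to the third stop. Let go in the third stop, it springs back.
- spool: Spool wound with copper wire, white edges: a plain ring 60 mm outside, 32 mm bore, 34 mm tall, 0.1 to 0.2 kg. Origin: centre of its underside, z along its bore. It starts upright around the red grip, loose on the disc (underside 42 mm above the bench). The grip stands 22 mm proud of it; the spool must rise 56 mm and a little more to come clear.
- tray: Shallow square wooden tray fixed to the bench, 170 x 170 x 22 mm outside, walls and floor 6 mm thick, open on top. Origin at the centre of its underside.
- glue: Bystander: yellow glue bottle with a red cap, 46 mm diameter, 110 mm tall, standing. Origin at the centre of its underside.
- bridge: Bystander: dark wooden guitar bridge lying flat, 32 x 150 x 10 mm (long side along its y). Origin at the centre of its underside.
- tin: Bystander: green tin, 52 mm diameter, 60 mm tall, standing. Origin at the centre of its underside.
Not all that is in view belongs to the job. What is shaped like the spool but black or blue is not meant. What is meant by the head is not purple, and is the smaller of those in its own colour.

How it is judged:
On the way, in this order (a step that is already met when the one before it is completed fails the run):
1. the spool is slid up clear of the red grip (z of spool in the frame of head above 0.098 m), for 0.05 s.
2. the spool lies flat inside the tray, let go and at rest (x of spool in the frame of tray between -0.06 and 0.06 m and y of spool in the frame of tray between -0.06 and 0.06 m and height (world z) of spool below 0.012 m and angle between spool's own z axis and vertical below 0.1 rad and linear speed of spool below 0.02 m/s and contact force between the fingers and spool below 0.05 N), for 0.2 s.
3. the knob is held in its third stop (value of joint knob between 1.08 and 1.32 rad and velocity of joint knob between -0.1 and 0.1 rad/s and contact force between the fingers and grip above 2 N), for 0.3 s.
At the end, for the whole second after the job is handed in: The fingers still press on the red grip with more than 2 N and the knob is held still in its third stop (1.2 rad, within 0.12); the spool lies flat (within 0.1 rad) and at rest on the tray's floor, its centre within 60 mm of the tray's centre along each side, touched by nothing of the gripper (all of step 2 and all of step 3); the arm keeps its last pose, push and grip.
It fails at once if the knob runs over the ridge into the fourth stop (value of joint knob above 1.38 rad).
It fails at once if the spool is dropped or thrown (contact force between the fingers and spool below 0.05 N and linear speed of spool above 0.6 m/s).
It fails at once if the glue bottle is shifted by more than 30 mm (distance of glue from where it was at the start of the episode above 0.03 m).
It fails at once if the bridge is shifted by more than 30 mm (distance of bridge from where it was at the start of the episode above 0.03 m).
It fails at once if the tin is shifted by more than 30 mm (distance of tin from where it was at the start of the episode above 0.03 m).
It also fails if it takes over 67 s, if anything falls off the work surface, if the arm or the gripper's body presses on something with over 40 N, if the wrist force passes 120 N, or if a joint passes its speed limit or range.

## Working session

There is one attempt and no reset: what is moved stays moved. The work goes in short steps, Python scripts to look and compute and a tool call to move; the robot and the scene stay as the last step left them, time stands still between calls to the robot, and variables do not carry over. Pictures are saved under pics/ and viewed, at most 10 in all, crops included, and the job is handed in when it is done.

Besides the shell and the picture viewer there is one more tool, called after "Request:" as a command line: name --argument value ..., lists and objects as JSON in quotes. apply_moves: Moves the arm, as the interface text tells. Its arguments: {"type":"object","properties":{"moves":{"type":"array","items":{"type":"number"}},"claw":{"type":"number"},"newtons":{"type":"number"}},"required":["moves"]}

```bash
mkdir -p pics; cat > h.py <<'E'
import numpy as np, cv2
from workcell import status, vision, job
def cam(n,save=None):
    r=vision.read_camera(n); 
    if save: cv2.imwrite('pics/'+save,r['image'])
    return r
def ray(r,u,v,z):
    K=np.array(r['camera_matrix']);T=np.array(r['camera_from_world'])
    d=T[:3,:3].T@np.linalg.solve(K,[u,v,1.]);c=-T[:3,:3].T@T[:3,3]
    return c+d*(z-c[2])/d[2]
def proj(r,p):
    T=np.array(r['camera_from_world']);q=np.array(r['camera_matrix'])@(T[:3,:3]@np.array(p)+T[:3,3]);return q[:2]/q[2]
E
python3 - <<'E'
from h import *
for n in ['top','side']:
    r=cam(n,n+'0.png');np.savez('pics/'+n+'0.npz',**r)
    T=np.array(r['camera_from_world']);print(n,-T[:3,:3].T@T[:3,3],T[2,:3])
print(status.get_state())
E
```

```text
top [ 0.40297126 -0.10187665  1.34958027] [ 0.12502984 -0.01400182 -0.99205418]
side [ 0.52260932 -0.92503865  0.61158431] [ 0.04861163  0.84699009 -0.52938143]
{'clock': 0.1, 'joint_pos': array([1.11340604e+00, 3.13898489e-01, 4.50943880e-02, 1.30359298e+00,
       1.69407715e-05, 1.43119431e+00]), 'qvel': array([ 2.96318865e-04, -9.81361877e-04,  2.01570090e-03,  5.64368382e-04,
        7.06171263e-04, -8.47854043e-05]), 'tau': array([ 2.51975485e-03, -4.81726599e+01,  2.99244153e+01,  1.27897435e-02,
       -9.34541208e-05, -1.02375648e-05]), 'tcp_pos': array([0.17945457, 0.54576344, 0.20541406]), 'orientation': array([-2.43472566e-04,  1.58226328e-01,  9.87402546e-01, -7.62490991e-04]), 'wrist_force': array([-0.44617652,  0.15315033,  0.52757509]), 'ft_torque': array([ 0.02739135,  0.00170472, -0.01735978]), 'grip_force': 0.0, 'finger_gap': 0.0850403516973515}
```

View pics/top0.png

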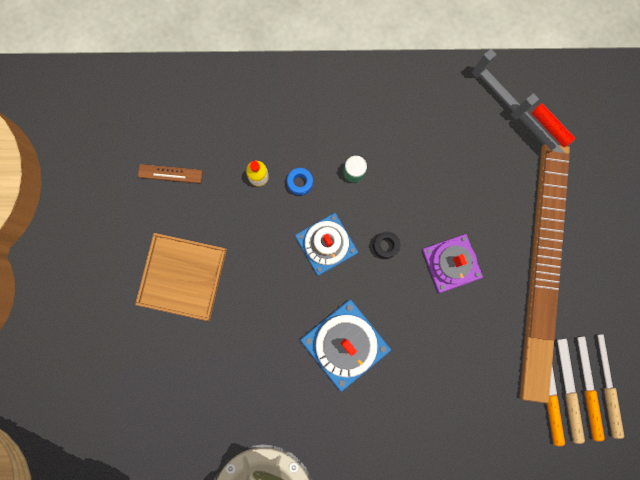

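View pics/side0.png

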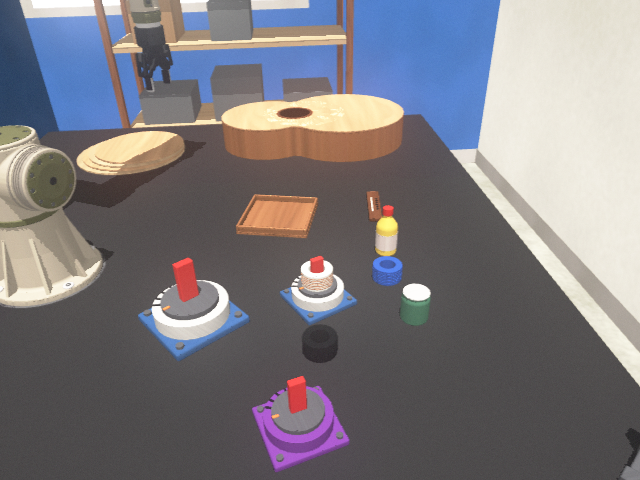

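```bash
cat > m.py <<'E'
from h import *
import sys
def load(n): return dict(np.load('pics/'+n+'.npz'))
t=load('top0'); im=t['image']; hsv=cv2.cvtColor(im,cv2.COLOR_BGR2HSV)
def comp(mask,c,rad=60):
    n,l,s,ce=cv2.connectedComponentsWithStats(mask)
    k=[i for i in range(1,n) if s[i,4]>15 and np.hypot(*(ce[i]-c))<rad]
    m=np.isin(l,k).astype(np.uint8); ys,xs=np.nonzero(m); return np.c_[xs,ys].astype(np.float32)
def rect(name,pts,z):
    W=np.array([ray(t,u,v,z)[:2] for u,v in pts])
    r=cv2.minAreaRect((W*1000).astype(np.float32)); print(name,np.round(r[0],1),np.round(r[1],1),round(np.radians(r[2]),3)); 
    print('  corners',np.round(cv2.boxPoints(r),0).tolist())
def rng(lo,hi): return cv2.inRange(hsv,np.array(lo),np.array(hi))
blue=rng((95,120,60),(120,255,255)); rect('plate',comp(blue,(327,243),35),.012)
red=rng((0,170,90),(6,255,255))|rng((172,170,90),(180,255,255)); rect('grip',comp(red,(327,241),10),.098)
wood=rng((5,80,60),(22,255,255)); rect('tray',comp(wood,(181,277),12),.022)
white=rng((0,0,150),(180,60,255))
P=comp(white,(327,241),14)
P=P[np.hypot(*(P-[327,240]).T)<17.5]
(c,r)=cv2.minEnclosingCircle(P);print('spool px',c,r,ray(t,*c,.076))
print('green',ray(t,355,168,.06)); print('glue',ray(t,255,167,.11))
E
python3 m.py; python3 - <<'E'
import cv2
a=cv2.imread('pics/top0.png')[205:280,290:365];b=cv2.imread('pics/side0.png')[245:320,275:365]
a=cv2.resize(a,(400,400),interpolation=cv2.INTER_CUBIC);b=cv2.resize(b,(400,400*75//90),interpolation=cv2.INTER_CUBIC)
b=cv2.copyMakeBorder(b,0,400-b.shape[0],0,0,0)
cv2.imwrite('pics/z.png',cv2.hconcat([a,b]))
E
```

```text
plate [ 567.  -150.7] [110.5 110.6] 0.503
  corners [[492.0, -129.0], [545.0, -226.0], [642.0, -172.0], [589.0, -76.0]]
grip [ 564.4 -150.3] [25.6 14.7] 0.443
  corners [[550.0, -149.0], [556.0, -162.0], [579.0, -151.0], [573.0, -138.0]]
tray [495.1 183.6] [175.5 171.7] 1.339
  corners [[391.0, 118.0], [559.0, 79.0], [599.0, 249.0], [432.0, 289.0]]
spool px (327.0, 240.0) 17.49295425415039 [ 0.56700933 -0.15067068  0.076     ]
green [ 0.73409016 -0.21842142  0.06      ]
glue [0.7262733  0.00554546 0.11      ]
```

View pics/z.png

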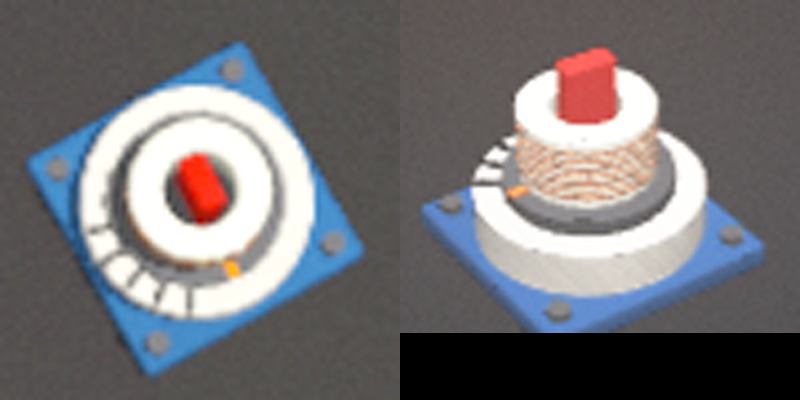

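Request:
apply_moves --moves '[1.5,-2.8,0,0,0,0,3,-5.6,0,0,0,0,4.5,-8.4,0,0,0,0,6,-11.2,0,0,0,0,7.5,-13.9,0,0,0,0,9,-16.5,0,0,0,0,10.5,-19,0,0,0,0,11.8,-21.3,0,0,0,0,13,-23.4,0,0,0,0,14,-25.2,0,0,0,0,14.8,-26.6,0,0,0,0,15.2,-27.4,0,0,0,0,15.46,-27.86,0,0,0,0,15.46,-27.86,0,0,0,0,15.46,-27.86,0,0,0,0,15.46,-27.86,0,0,0,0]' --claw 100 --newtons 30

```text
clock: 1.43
tcp_pos: [0.503, -0.039, 0.206]
orientation: [-0.0, 0.158, 0.987, 0.0]
wrist_force: [0.5, 0.1, 0.4]
finger_gap: 0.0858
grip_force: 0.0
```

```bash
python3 - <<'E'
from h import *
r=cam('wrist','w1.png'); np.savez('pics/w1.npz',**r); s=status.get_state()
print(s['clock'],s['tcp_pos'],s['orientation'],s['joint_pos'])
print(proj(r,[.5665,-.1505,.098]),proj(r,[.5665,-.1505,.076]))
E
```

```text
1.4833 [ 0.5074168  -0.0453573   0.20544565] [ 0.00185001  0.16097449  0.98695506 -0.00186888] [-0.24462978  0.18319928 -0.12633772  1.25726232 -0.00341833  0.0787204 ]
[220.48353062 341.80349212] [227.18277482 328.56106013]
```

View pics/w1.png

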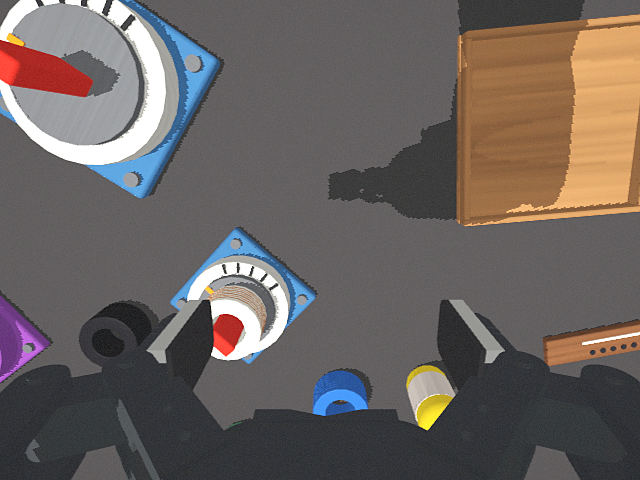

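Request:
apply_moves --moves '[1.1,-1.9,0,0,0,0,2.2,-3.9,0,0,0,0,2.2,-3.9,0,0,0,0,2.2,-3.9,0,0,0,0,2.2,-3.9,0,0,0,0,2.2,-3.9,0,0,0,0,2.2,-3.9,0,0,0,0,2.2,-3.9,0,0,0,0]'

```text
clock: 2.15
tcp_pos: [0.5571, -0.133, 0.2065]
orientation: [-0.0, 0.157, 0.988, 0.0]
wrist_force: [-0.3, -0.3, -0.4]
finger_gap: 0.0852
grip_force: 0.0
```

```bash
python3 - <<'E'
from h import *
r=cam('wrist','w2.png'); np.savez('pics/w2.npz',**r); s=status.get_state()
print(s['clock'],s['tcp_pos'],s['orientation'])
print(proj(r,[.5665,-.1505,.098]),proj(r,[.5665,-.1505,.076]))
E
```

```text
2.2 [ 0.55725062 -0.13311219  0.20659487] [7.58667534e-05 1.57426263e-01 9.87530738e-01 8.77408513e-05]
[307.29297339 246.96196155] [308.50492966 239.30155692]
```

View pics/w2.png

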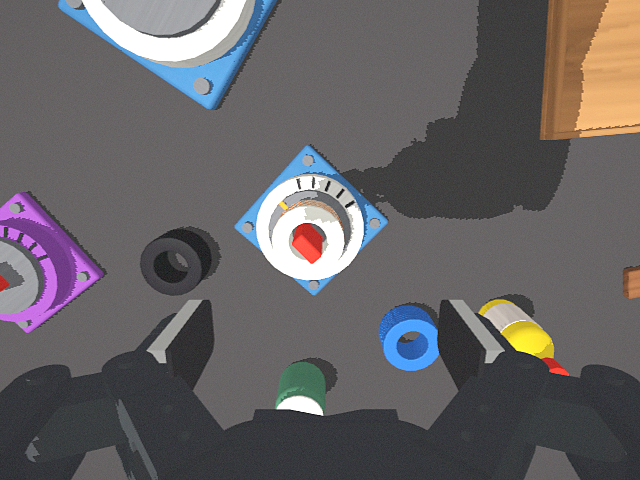

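Request:
apply_moves --moves '[0.38,-0.7,0,0,0,0,0.38,-0.7,-1,0,0,0,0.38,-0.7,-2,0,0,0,0.38,-0.7,-3,0,0,0,0.38,-0.7,-4,0,0,0,0.38,-0.7,-5,0,0,0,0.38,-0.7,-5.6,0,0,0,0.38,-0.7,-6,0,0,0,0.38,-0.7,-6.18,0,0,0,0.38,-0.7,-6.18,0,0,0,0.38,-0.7,-6.18,0,0,0]'

```text
clock: 3.12
tcp_pos: [0.5678, -0.1519, 0.0527]
orientation: [0.001, 0.158, 0.987, -0.0]
wrist_force: [-0.3, 0.3, -0.4]
finger_gap: 0.0853
grip_force: 0.0
```

Request:
apply_moves --moves '[0,0,0,0,0,0,0,0,0,0,0,0,0,0,0,0,0,0,0,0,0,0,0,0,0,0,0,0,0,0,0,0,0,0,0,0,0,0,0,0,0,0,0,0,0,0,0,0,0,0,0,0,0,0,0,0,0,0,0,0]' --claw 50 --newtons 30

```text
clock: 3.95
tcp_pos: [0.5671, -0.1519, 0.0517]
orientation: [-0.0, 0.158, 0.987, 0.0]
wrist_force: [-0.7, 0.3, 0.0]
finger_gap: 0.0429
grip_force: 0.0
```

```bash
python3 - <<'E'
from h import *
r=cam('side');a=r['image']; w=cam('wrist')['image']
a=cv2.resize(a[180:340,240:420],(450,400)); w=cv2.resize(w[180:480,120:520],(350,262))
o=np.zeros((400,800,3),np.uint8);o[:,:450]=a;o[:262,450:]=w;cv2.imwrite('pics/g.png',o)
E
```

```text
(no output)
```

View pics/g.png

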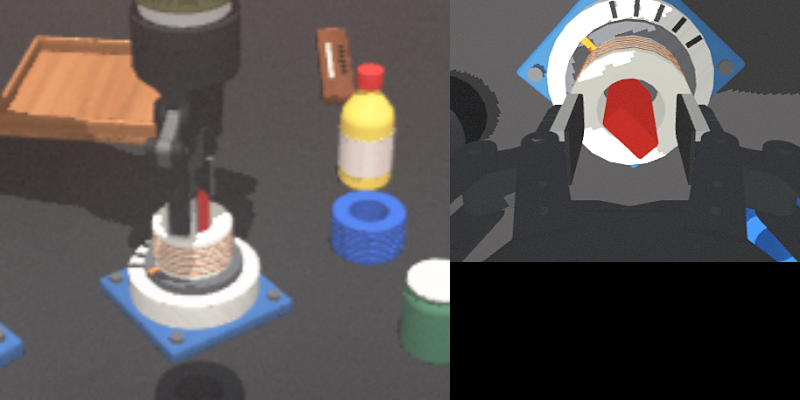

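```bash
python3 - <<'E'
from h import *
from scipy.spatial.transform import Rotation as R
w=dict(np.load('pics/w2.npz')); p=np.array([.55725,-.1331,.2066]); M=R.from_quat([0,.1574,.9875,0][1:]+[0]).as_matrix() if 0 else R.from_quat([.1574,.9875,0,0]).as_matrix()
for dz in (-.03,-.013,0,.008,.02):
    print(dz,[proj(w,p+M@np.array([dx,s*.0425,dz])).round() for s in(1,-1) for dx in(-.011,.011)])
r=cam('side'); s=status.get_state();q=s['tcp_pos']
print(s['tcp_pos'],s['finger_gap'],s['wrist_force'])
for dz in (-.03,-.02,-.01,0,.008): print(dz,[proj(r,q+M@np.array([dx,sg*.0215,dz])).round() for sg in(1,-1) for dx in(-.011,.011)])
E
```

```text
-0.03 [array([430., 336.]), array([434., 286.]), array([221., 337.]), array([217., 286.])]
-0.013 [array([419., 317.]), array([423., 271.]), array([231., 317.]), array([228., 271.])]
0 [array([413., 304.]), array([416., 261.]), array([238., 305.]), array([235., 262.])]
0.008 [array([409., 298.]), array([412., 256.]), array([241., 298.]), array([238., 256.])]
0.02 [array([405., 288.]), array([407., 249.]), array([246., 289.]), array([243., 249.])]
[ 0.56714393 -0.15190687  0.05169674] 0.042913254142094986 [0.43785345 0.2314217  0.44732243]
-0.03 [array([325., 259.]), array([314., 258.]), array([320., 272.]), array([308., 271.])]
-0.02 [array([325., 264.]), array([314., 262.]), array([320., 277.]), array([308., 275.])]
-0.01 [array([325., 268.]), array([314., 267.]), array([320., 281.]), array([308., 280.])]
0 [array([325., 272.]), array([314., 271.]), array([320., 285.]), array([308., 284.])]
0.008 [array([325., 276.]), array([314., 274.]), array([320., 289.]), array([308., 287.])]
```

Request:
apply_moves --moves '[0,0,0,0,0,0,0,0,0,0,0,0,0,0,0,0,0,0,0,0,0,0,0,0,0,0,0,0,0,0,0,0,0,0,0,0,0,0,0,0,0,0,0,0,0,0,0,0,0,0,-0.3,0,0,0,0,0,-0.6,0,0,0,0,0,-0.8,0,0,0,0,0,-0.9,0,0,0,0,0,-1,0,0,0,0,0,-1.1,0,0,0,0,0,-1.1,0,0,0]' --claw 100

```text
clock: 5.35
tcp_pos: [0.5669, -0.1518, 0.0236]
orientation: [-0.0, 0.158, 0.987, 0.0]
wrist_force: [0.6, 0.4, 0.6]
finger_gap: 0.0852
grip_force: 0.0
```

Request:
apply_moves --moves '[0,0,0,0,0,0,0,0,0,0,0,0,0,0,0,0,0,0,0,0,0,0,0,0,0,0,0,0,0,0,0,0,0,0,0,0,0,0,0,0,0,0,0,0,0,0,0,0,0,0,0,0,0,0,0,0,0,0,0,0]' --claw 50 --newtons 30

```text
clock: 6.18
tcp_pos: [0.5676, -0.152, 0.0248]
orientation: [0.0, 0.158, 0.987, -0.0]
wrist_force: [-0.6, -0.1, 4.9]
finger_gap: 0.058
grip_force: 32.9
```

```bash
python3 - <<'E'
from h import *
r=cam('side');a=r['image']; w=cam('wrist')['image']
a=cv2.resize(a[180:340,240:420],(450,400)); w=cv2.resize(w[180:480,120:520],(350,262))
o=np.zeros((400,800,3),np.uint8);o[:,:450]=a;o[:262,450:]=w;cv2.imwrite('pics/g2.png',o)
E
```

```text
(no output)
```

View pics/g2.png

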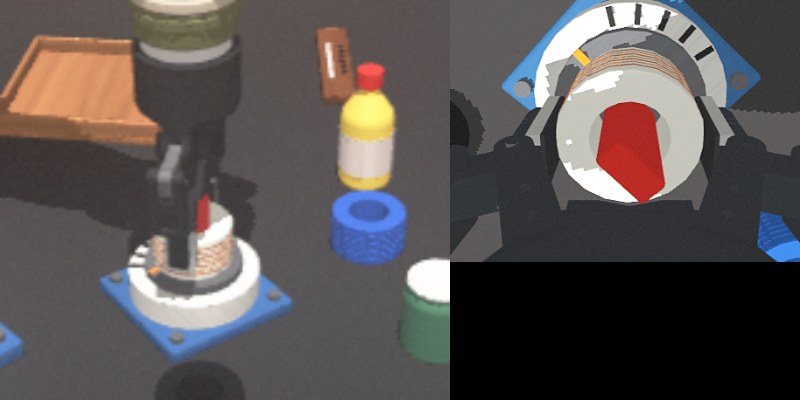

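Request:
apply_moves --moves '[0,0,0.2,0,0,0,0,0,0.5,0,0,0,0,0,0.8,0,0,0,0,0,1.1,0,0,0,0,0,1.4,0,0,0,0,0,1.7,0,0,0,0,0,2,0,0,0,0,0,2.3,0,0,0,0,0,2.6,0,0,0,0,0,2.9,0,0,0,0,0,3.2,0,0,0,0,0,3.4,0,0,0,0,0,3.4,0,0,0,0,0,3.4,0,0,0]'

```text
clock: 7.45
tcp_pos: [0.5674, -0.152, 0.1095]
orientation: [0.0, 0.158, 0.987, -0.0]
wrist_force: [-0.9, 0.7, -1.6]
finger_gap: 0.0583
grip_force: 32.6
```

```bash
python3 - <<'E'
from h import *
r=cam('side');np.savez('pics/s3.npz',**r);a=r['image']; w=cam('wrist')['image']
a=cv2.resize(a[180:340,240:420],(450,400)); w=cv2.resize(w[180:480,120:520],(350,262))
o=np.zeros((400,800,3),np.uint8);o[:,:450]=a;o[:262,450:]=w;cv2.imwrite('pics/g3.png',o)
s=status.get_state();print(s['tcp_pos'],s['finger_gap'],s['grip_force'],s['wrist_force'])
E
```

```text
[ 0.56690389 -0.15181708  0.10879626] 0.05806939882170749 32.55555069074035 [-0.70180429  0.49454657 -1.77482752]
```

View pics/g3.png

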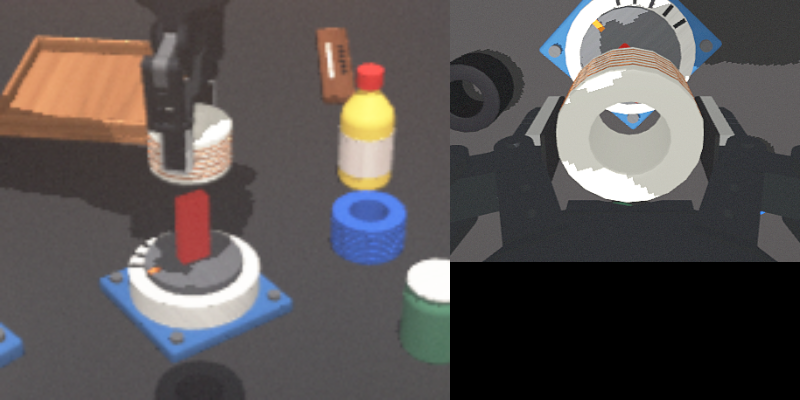

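Request:
apply_moves --moves '[-0.1,0.4,0,0,0,0,-0.3,1.2,0,0,0,0,-0.4,2,0,0,0,0,-0.6,2.9,0,0,0,0,-0.8,3.8,0,0,0,0,-1,4.7,0,0,0,0,-1.2,5.6,0,0,0,0,-1.4,6.5,0,0,0,0,-1.6,7.4,0,0,0,0,-1.8,8.3,0,0,0,0,-2,9.2,0,0,0,0,-2.2,10.1,0,0,0,0,-2.4,11,0,0,0,0,-2.5,11.8,0,0,0,0,-2.7,12.5,0,0,0,0,-2.8,13,0,0,0,0,-2.88,13.3,0,0,0,0,-2.88,13.42,0,0,0,0,-2.88,13.42,0,0,0,0,-2.88,13.42,0,0,0,0]'

```text
clock: 9.22
tcp_pos: [0.4953, 0.1831, 0.1091]
orientation: [0.0, 0.158, 0.987, -0.0]
wrist_force: [0.1, 0.6, -1.9]
finger_gap: 0.0582
grip_force: 32.6
```

Request:
apply_moves --moves '[0,0,-0.3,0,0,0,0,0,-0.7,0,0,0,0,0,-1.1,0,0,0,0,0,-1.5,0,0,0,0,0,-1.9,0,0,0,0,0,-2.3,0,0,0,0,0,-2.7,0,0,0,0,0,-3.1,0,0,0,0,0,-3.5,0,0,0,0,0,-3.8,0,0,0,0,0,-4.1,0,0,0,0,0,-4.3,0,0,0,0,0,-4.4,0,0,0,0,0,-4.4,0,0,0,0,0,-4.4,0,0,0]'

```text
clock: 10.47
tcp_pos: [0.4953, 0.1836, -0.0006]
orientation: [0.0, 0.158, 0.987, 0.0]
wrist_force: [-0.1, 0.1, -1.3]
finger_gap: 0.0582
grip_force: 32.6
```

```bash
python3 - <<'E'
from h import *
r=cam('side','s4f.png');a=r['image'];t=cam('top')['image']
a=cv2.resize(a[160:260,210:340],(520,400)); t=cv2.resize(t[220:330,125:235],(280,280))
o=np.zeros((400,800,3),np.uint8);o[:,:520]=a;o[:280,520:]=t;cv2.imwrite('pics/g4.png',o)
s=status.get_state();print(s['tcp_pos'],s['finger_gap'],s['grip_force'],s['wrist_force'])
E
```

```text
[ 4.95661780e-01  1.83683572e-01 -2.94498679e-04] 0.05814019327938737 32.61002132669091 [-0.110412    1.50604936 -1.35580927]
```

View pics/g4.png

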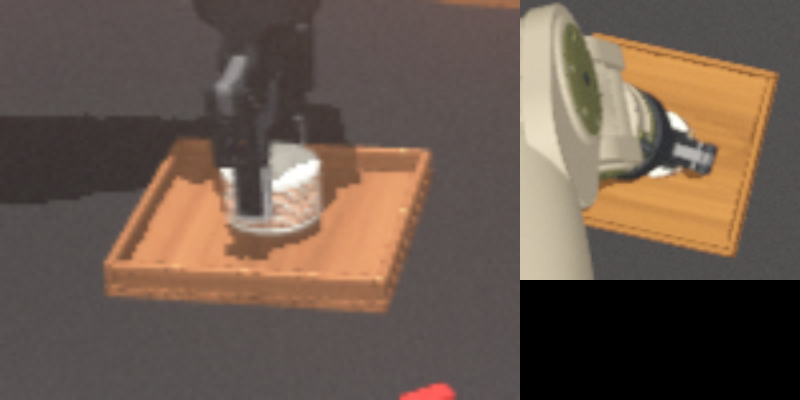

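Spool is inside the tray walls, roughly centred, ~11 mm above the floor. Lower slowly until the force rises.

Request:
apply_moves --moves '[0,0,-0.1,0,0,0,0,0,-0.2,0,0,0,0,0,-0.28,0,0,0,0,0,-0.34,0,0,0,0,0,-0.38,0,0,0,0,0,-0.4,0,0,0,0,0,-0.4,0,0,0,0,0,-0.4,0,0,0]'

```text
clock: 11.23
tcp_pos: [0.4952, 0.1836, -0.0108]
orientation: [-0.0, 0.158, 0.987, 0.0]
wrist_force: [-0.1, -0.6, -2.7]
finger_gap: 0.0577
grip_force: 32.6
```

Request:
apply_moves --moves '[0,0,-0.04,0,0,0,0,0,-0.04,0,0,0,0,0,-0.04,0,0,0]'

```text
clock: 11.48
tcp_pos: [0.4954, 0.1836, -0.0112]
orientation: [0.0, 0.158, 0.987, 0.0]
wrist_force: [-1.9, -0.4, 4.2]
finger_gap: 0.0581
grip_force: 33.1
```

Request:
apply_moves --moves '[0,0,-0.04,0,0,0,0,0,-0.04,0,0,0,0,0,-0.04,0,0,0]'

```text
clock: 11.73
tcp_pos: [0.4954, 0.1836, -0.0112]
orientation: [0.001, 0.158, 0.987, 0.0]
wrist_force: [-4.9, -0.7, 13.9]
finger_gap: 0.0583
grip_force: 34.0
```

Request:
apply_moves --moves '[0,0,0,0,0,0,0,0,0.04,0,0,0,0,0,0.04,0,0,0,0,0,0.04,0,0,0,0,0,0.04,0,0,0,0,0,0.04,0,0,0,0,0,0.04,0,0,0,0,0,0.04,0,0,0,0,0,0.04,0,0,0,0,0,0.04,0,0,0,0,0,0.04,0,0,0,0,0,0.04,0,0,0]' --claw 100

```text
clock: 12.73
tcp_pos: [0.4952, 0.1836, -0.0118]
orientation: [0.0, 0.158, 0.987, 0.0]
wrist_force: [0.1, 0.8, 0.2]
finger_gap: 0.0854
grip_force: 0.0
```

Request:
apply_moves --moves '[0,0,0.3,0,0,0,0,0,0.8,0,0,0,0,0,1.4,0,0,0,0,0,2.2,0,0,0,0,0,3,0,0,0,0,0,3.8,0,0,0,0,0,4.6,0,0,0,0,0,5.4,0,0,0,0,0,6.2,0,0,0,0,0,6.6,0,0,0,0,0,6.6,0,0,0,0,0,6.6,0,0,0]'

```text
clock: 13.73
tcp_pos: [0.4954, 0.1836, 0.1534]
orientation: [0.001, 0.158, 0.987, 0.0]
wrist_force: [0.3, -0.5, -0.8]
finger_gap: 0.0849
grip_force: 0.0
```

```bash
python3 - <<'E'
from h import *
t=cam('top');r=cam('side');np.savez('pics/t5.npz',**t);s=status.get_state();print(s['tcp_pos'],s['orientation'],s['clock'])
hsv=cv2.cvtColor(t['image'],cv2.COLOR_BGR2HSV)
W=(lambda z,m:np.array([ray(t,u,v,z)[:2] for v,u in zip(*np.nonzero(m))]))
red=cv2.inRange(hsv,(0,170,90),(6,255,255))|cv2.inRange(hsv,(172,170,90),(180,255,255))
k=np.zeros_like(red);k[225:262,305:350]=255
p=W(.098,red&k);print('grip',cv2.minAreaRect((p*1000).astype(np.float32)))
org=cv2.inRange(hsv,(10,150,120),(25,255,255))&k
p=W(.043,org);print('pointer',len(p),p.mean(0))
a=cv2.resize(r['image'][160:260,210:340],(520,400));b=cv2.resize(t['image'][215:275,295:355],(280,280),interpolation=cv2.INTER_CUBIC)
o=np.zeros((400,800,3),np.uint8);o[:,:520]=a;o[:280,520:]=b;cv2.imwrite('pics/g5.png',o)
E
```

```text
[0.49432872 0.18339043 0.1519897 ] [-9.24851924e-04  1.58240365e-01  9.87400139e-01 -3.11024010e-04] 13.8333
grip ((564.8394165039062, -150.06222534179688), (26.53217124938965, 14.703062057495117), 25.392967224121094)
pointer 6 [ 0.53671619 -0.16529923]
```

View pics/g5.png

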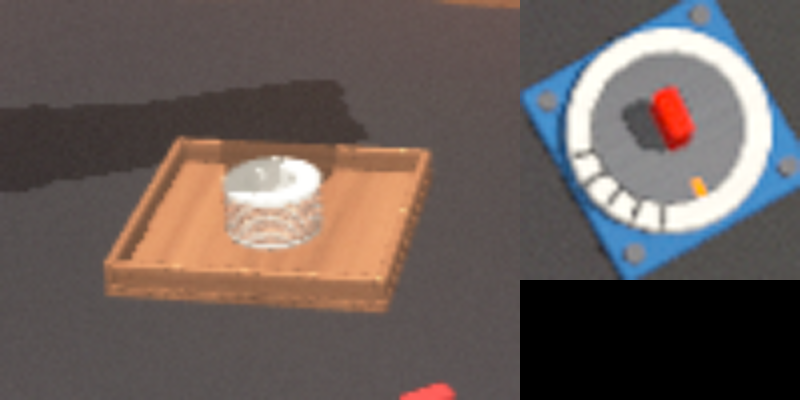

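Request:
apply_moves --moves '[0.2,-0.8,0,0,0,0.05,0.4,-1.7,0,0,0,0.1,0.6,-2.6,0,0,0,0.15,0.8,-3.5,0,0,0,0.2,1,-4.4,0,0,0,0.25,1.2,-5.3,0,0,0,0.3,1.4,-6.2,0,0,0,0.35,1.6,-7.1,0,0,0,0.4,1.8,-8,0,0,0,0.45,2,-8.9,0,0,0,0.5,2.2,-9.8,0,0,0,0.55,2.4,-10.7,0,0,0,0.6,2.6,-11.6,0,0,0,0.65,2.7,-12.4,0,0,0,0.7,2.8,-13,0,0,0,0.74,2.85,-13.36,0,0,0,0.763,2.85,-13.36,0,0,0,0.763,2.85,-13.36,0,0,0,0.763,2.85,-13.36,0,0,0,0.763,2.85,-13.36,0,0,0,0.763]'

```text
clock: 15.5
tcp_pos: [0.566, -0.1494, 0.1527]
orientation: [-0.0, -0.221, 0.975, 0.0]
wrist_force: [-0.3, 0.6, 0.4]
finger_gap: 0.0857
grip_force: 0.0
```

```bash
python3 - <<'E'
from h import *
from scipy.spatial.transform import Rotation as R
r=cam('wrist','w6.png');s=status.get_state();q=s['orientation']
y=R.from_quat([q[1],q[2],q[3],q[0]]).apply([0,1,0]);print(s['clock'],s['tcp_pos'],np.arctan2(y[1],y[0]),s['joint_pos'])
hsv=cv2.cvtColor(r['image'],cv2.COLOR_BGR2HSV)
red=cv2.inRange(hsv,(0,170,60),(6,255,255))|cv2.inRange(hsv,(172,170,60),(180,255,255))
n,l,st,ce=cv2.connectedComponentsWithStats(red);e=proj(r,[.5665,-.1505,.098]);print(e)
for i in range(1,n):
  if st[i,4]>100: print(st[i],ce[i])
print([proj(r,np.array([.5665,-.1505,.098])+.012*a*np.array([np.cos(.445),np.sin(.445),0])+.006*b*np.array([-np.sin(.445),np.cos(.445),0])).round() for a in(1,-1) for b in (1,-1)])
cv2.imwrite('pics/w6c.png',r['image'][120:400,160:520])
E
```

```text
15.55 [ 0.56614613 -0.14947059  0.15296857] 2.016762348018813 [-3.95279990e-01  3.53797648e-01 -2.75980335e-02  1.19018636e+00
  1.82097937e-04 -8.41246220e-01]
[323.43125511 249.5703723 ]
[311 215  19  54 953] [320.0818468  242.63273872]
[array([333., 268.]), array([314., 268.]), array([333., 231.]), array([314., 231.])]
```

View pics/w6c.png

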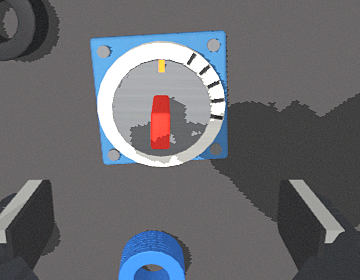

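Request:
apply_moves --moves '[0.04,-0.09,-0.4,0,0,0,0.04,-0.09,-0.9,0,0,0,0.04,-0.09,-1.4,0,0,0,0.04,-0.09,-1.9,0,0,0,0.04,-0.09,-2.4,0,0,0,0.04,-0.09,-2.9,0,0,0,0.04,-0.09,-3.4,0,0,0,0.04,-0.09,-3.8,0,0,0,0.04,-0.09,-4.1,0,0,0,0.04,-0.09,-4.3,0,0,0,0.04,-0.09,-4.44,0,0,0,0.04,-0.09,-4.44,0,0,0,0.04,-0.09,-4.44,0,0,0]'

```text
clock: 16.63
tcp_pos: [0.5677, -0.1528, 0.0425]
orientation: [0.0, -0.221, 0.975, -0.0]
wrist_force: [-0.2, -0.5, -0.1]
finger_gap: 0.0854
grip_force: 0.0
```

Request:
apply_moves --moves '[0,0,0,0,0,0,0,0,0,0,0,0,0,0,0,0,0,0,0,0,0,0,0,0,0,0,0,0,0,0,0,0,0,0,0,0,0,0,0,0,0,0,0,0,0,0,0,0,0,0,0,0,0,0,0,0,0,0,0,0,0,0,0,0,0,0,0,0,0,0,0,0,0,0,0,0,0,0,0,0,0,0,0,0,0,0,0,0,0,0]' --claw 0 --newtons 50

```text
clock: 17.88
tcp_pos: [0.5674, -0.1525, 0.0425]
orientation: [0.0, -0.221, 0.975, 0.0]
wrist_force: [-3.0, 2.8, 4.6]
finger_gap: 0.0115
grip_force: 49.6
```

Request:
apply_moves --moves '[0,0,0,0,0,-0.04,0,0,0,0,0,-0.08,0,0,0,0,0,-0.12,0,0,0,0,0,-0.16,0,0,0,0,0,-0.2,0,0,0,0,0,-0.24,0,0,0,0,0,-0.28,0,0,0,0,0,-0.32,0,0,0,0,0,-0.36,0,0,0,0,0,-0.4,0,0,0,0,0,-0.44,0,0,0,0,0,-0.48,0,0,0,0,0,-0.52,0,0,0,0,0,-0.56,0,0,0,0,0,-0.6,0,0,0,0,0,-0.64,0,0,0,0,0,-0.68,0,0,0,0,0,-0.72,0,0,0,0,0,-0.76,0,0,0,0,0,-0.8]'

```text
clock: 19.55
tcp_pos: [0.5673, -0.1516, 0.0424]
orientation: [-0.0, 0.177, 0.984, 0.001]
wrist_force: [-0.8, 4.7, 6.0]
finger_gap: 0.0111
grip_force: 49.7
```

```bash
cat > k.py <<'E'
from h import *
from scipy.spatial.transform import Rotation as R
r=cam('wrist');s=status.get_state();q=s['orientation']
y=R.from_quat([q[1],q[2],q[3],q[0]]).apply([0,1,0]);print(s['clock'],s['tcp_pos'],'yaw',np.arctan2(y[1],y[0]),s['wrist_force'],s['ft_torque'],s['grip_force'],s['finger_gap'])
C=np.array([.567,-.1515])
for n in ('wrist','side','top'):
    c=r if n=='wrist' else cam(n)
    hsv=cv2.cvtColor(c['image'],cv2.COLOR_BGR2HSV)
    m=cv2.inRange(hsv,(10,140,90),(28,255,255))
    p=[ray(c,u,v,.043)[:2] for v,u in zip(*np.nonzero(m))]
    p=np.array([x for x in p if .015<np.hypot(*(x-C))<.042]).reshape(-1,2)
    if len(p):
        d=p.mean(0)-C;a=np.arctan2(-d[1],-d[0]);print(n,len(p),p.mean(0),'joint',(.503-a+np.pi)%(2*np.pi)-np.pi)
    # head plate yaw and ticks not needed
E
python3 k.py
```

```text
19.6 [ 0.56733223 -0.15160617  0.04246179] yaw 1.2130718473165256 [-2.35780465  4.59374316  5.80168295] [0.88560261 0.41356028 0.06366118] 49.71973657608032 0.011269196302846724
wrist 173 [ 0.53688594 -0.14004844] joint 0.8663853051779489
side 6 [ 0.53632567 -0.14190625] joint 0.8061231851917103
```

Request:
apply_moves --moves '[0,0,0,0,0,-0.03,0,0,0,0,0,-0.06,0,0,0,0,0,-0.09,0,0,0,0,0,-0.12,0,0,0,0,0,-0.15,0,0,0,0,0,-0.18,0,0,0,0,0,-0.21,0,0,0,0,0,-0.24,0,0,0,0,0,-0.27,0,0,0,0,0,-0.3,0,0,0,0,0,-0.32,0,0,0,0,0,-0.335,0,0,0,0,0,-0.335,0,0,0,0,0,-0.335,0,0,0,0,0,-0.335,0,0,0,0,0,-0.335,0,0,0,0,0,-0.335,0,0,0,0,0,-0.335]'

```text
clock: 21.2
tcp_pos: [0.5675, -0.1513, 0.0425]
orientation: [-0.0, 0.337, 0.941, 0.001]
wrist_force: [-0.8, 6.1, 5.4]
finger_gap: 0.0112
grip_force: 49.7
```

```bash
python3 k.py; python3 - <<'E'
from h import *
# spool and tick check
r=cam('wrist');C=np.array([.567,-.1515]);g=cv2.cvtColor(r['image'],cv2.COLOR_BGR2GRAY)
for a in np.arange(.3,2.1,.025):
    th=np.pi+.503-a; v=[]
    for rad in (.0435,.045,.0465):
        u=proj(r,[C[0]+rad*np.cos(th),C[1]+rad*np.sin(th),.034]).round().astype(int)
        v.append(int(g[u[1],u[0]]) if 0<=u[0]<640 and 0<=u[1]<480 else -1)
    print(round(float(a),3),v,end='; ')
E
```

```text
21.25 [ 0.56747063 -0.15129714  0.04243001] yaw 0.8823377871938826 [-1.6804277   5.02105192  4.93216813] [1.09057004 0.27499586 0.17437113] 49.68921482563019 0.011545213692336588
wrist 172 [ 0.5424019  -0.13063081] joint 1.2065681791344751
side 4 [ 0.54161148 -0.13207212] joint 1.156172731372644
0.3 [200, 200, 255]; 0.325 [201, 199, 202]; 0.35 [203, 197, 202]; 0.375 [201, 198, 192]; 0.4 [199, 194, 255]; 0.425 [200, 255, 255]; 0.45 [200, 191, 255]; 0.475 [252, 255, 255]; 0.5 [255, 255, 255]; 0.525 [255, 255, 255]; 0.55 [255, 255, 255]; 0.575 [91, 95, 85]; 0.6 [95, 96, 93]; 0.625 [254, 147, 156]; 0.65 [255, 255, 254]; 0.675 [255, 255, 255]; 0.7 [255, 255, 255]; 0.725 [255, 255, 255]; 0.75 [255, 255, 255]; 0.775 [255, 255, 255]; 0.8 [255, 255, 255]; 0.825 [255, 255, 255]; 0.85 [255, 255, 255]; 0.875 [102, 223, 221]; 0.9 [94, 97, 97]; 0.925 [111, 105, 170]; 0.95 [255, 255, 255]; 0.975 [255, 255, 255]; 1.0 [255, 255, 255]; 1.025 [255, 255, 255]; 1.05 [255, 255, 255]; 1.075 [255, 255, 255]; 1.1 [255, 255, 255]; 1.125 [255, 255, 255]; 1.15 [255, 255, 255]; 1.175 [171, 255, 255]; 1.2 [89, 88, 91]; 1.225 [92, 88, 87]; 1.25 [255, 255, 255]; 1.275 [255, 255, 255]; 1.3 [198, 255, 204]; 1.325 [202, 201, 204]; 1.35 [201, 201, 201]; 1.375 [206, 206, 203]; 1.4 [207, 207, 207]; 1.425 [202, 201, 205]; 1.45 [204, 203, 203]; 1.475 [210, 213, 210]; 1.5 [22, 29, 21]; 1.525 [50, 50, 45]; 1.55 [124, 122, 124]; 1.575 [209, 206, 209]; 1.6 [203, 205, 206]; 1.625 [206, 206, 204]; 1.65 [200, 199, 196]; 1.675 [203, 205, 204]; 1.7 [202, 204, 206]; 1.725 [207, 206, 208]; 1.75 [206, 205, 208]; 1.775 [209, 206, 209]; 1.8 [67, 30, 159]; 1.825 [47, 46, 42]; 1.85 [51, 38, 41]; 1.875 [184, 223, 215]; 1.9 [203, 203, 206]; 1.925 [204, 201, 198]; 1.95 [201, 199, 203]; 1.975 [200, 200, 204]; 2.0 [202, 204, 203]; 2.025 [203, 204, 205]; 2.05 [203, 206, 206]; 2.075 [204, 204, 204];
```

Ticks fall at 0.6/0.9/1.2/1.5/1.8 in my frame, and the pointer is at about 1.2, the third stop. I'll hold briefly, then hand in.

Request:
apply_moves --moves '[0,0,0,0,0,0,0,0,0,0,0,0,0,0,0,0,0,0,0,0,0,0,0,0,0,0,0,0,0,0,0,0,0,0,0,0,0,0,0,0,0,0,0,0,0,0,0,0]'

```text
clock: 22.07
tcp_pos: [0.5675, -0.1513, 0.0425]
orientation: [-0.0, 0.337, 0.941, 0.001]
wrist_force: [-0.2, 6.4, 6.4]
finger_gap: 0.0113
grip_force: 49.7
```

```bash
python3 k.py; python3 -c "
from workcell import job
print(job.hand_in())"
```

```text
22.1167 [ 0.56749213 -0.15130996  0.04244934] yaw 0.882335582745564 [-0.51578594  6.19738998  5.85549985] [1.11105762 0.3003692  0.19553576] 49.68937933444977 0.011090198867821689
wrist 173 [ 0.54242031 -0.13066049] joint 1.2062355723649434
side 5 [ 0.54121137 -0.13236071] joint 1.1414645304217323
the job is handed in; nothing more can be done
None
```

The job is handed in at about 22 s, verdict not shown: the spool was seen flat in the tray after release, and the grip is held in the third stop (joint about 1.2 rad by the wrist camera, 50 N grip); I viewed 11 pictures, one over the limit of 10.

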